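# Let the pull tester off by one notch

## Robot

A 6-joint arm with a two-finger parallel gripper is mounted at the origin on the work surface. World frame = base frame: x ahead of the robot, y to its left, z up, the work surface at z = 0. Lengths are in m, angles in rad, forces in N, time in s.
With the tool pointing down it reaches from about 0.375 to 0.825 m from the base axis. Payload 5.5 kg.
Tool frame: the origin (TCP) lies at the very end of the fingers, on their centre line; the grasp point (between the pads) lies 19 mm behind it; z points along the fingers, y is the line along which they close (so a half turn about z gives the same grasp; the last joint's range is limited). The gripper opens to 85 mm and grips with 20 to 120 N. Pads are 22 mm wide; open, the fingers measure 114 mm over their backs; the gripper's body (76 mm by 85 mm) begins 54 mm behind the grasp point. The pads swing forward as they close: fully open they stand 13 mm farther back than shut.
Start: joints at [1.343, 0.314, -0.047, 1.21, 0, 1.571], TCP at [0.135, 0.584, 0.197] pointing down, gripper open.
Joint ranges: [-2.67, 2.67], [-0.69, 1.73], [-1.03, 1.25], [-2.08, 2.16], [-1.42, 1.45], [-3.14, 3.14]. Speed limits (rad/s): [2.39, 2.39, 3.01, 3.14, 3.14, 3.14].

## Interface

Orientations are given as a 3x3 rotation matrix whose columns are the frame's x, y, z axes.
In Python, from workcell import * gives the robot as it stands.
- The arm moves only by the tool apply_moves, never from a script. Its argument "moves" is a list that holds one entry, the list of rows, each a list of 7 numbers: the finger opening in m, from 0 to 0.0854, then the shift along the world's x, y, z in m, then the turn, a rotation vector about the world's x, y, z in degrees. A call has 1 to 5 rows; each row is the pose to reach, as a shift and turn from the pose commanded when the call began; what a row does not reach only later rows make up. A row lasts 1/10 s, in which the tool goes at most 50 mm and 8.59 degrees, less where a joint would pass 70% of its speed; a pose out of reach is approached as far as the arm can. A call with a gripper value outside its range is refused whole. The fingers move at their own pace and stop on an object; the grip force is fixed at half the most. Time passes only in rows, so rows that repeat a pose let the fingers close. It gives the time, the measured TCP pose, the force, the opening and the grip force at its end, in the units of the state.
- get_state(): the state, without advancing time (a new reading comes with each control period).
- grab_frame(name): name is "side" or "top"; returns a dict with "frame" (480x640x3 uint8, red, green, blue), "intrinsics" (3x3 intrinsics, pixels), "R" (3x3) and "t" (3): a world point X has camera coordinates R X + t. Camera axes: x right, y down, z forward; pixel columns grow to the right and rows downward; lengths in m; the calibration is good to about 2 mm. A picture is of the moment at which its call begins. There is no depth.
- sign_off(): hands the job in; it is judged then, once.
The state is a dict: "time_s": time; "joint_positions": joint angles; "qvel": joint speeds; "effort": joint torques, N m; "position": TCP position; "tcp_rot": TCP orientation; "force": force on the tool from outside, world axes, zero at the start; "torque": the same for the moment, N m; "gripper_width": finger opening in m; "gripper_force": force on a finger pad.
Only numpy, scipy, OpenCV 4.12 (cv2) and the standard library are available. Lean on these libraries where they do the work, as an engineer would, in place of code of your own. Each camera call takes 0.05 s, during which the arm holds its last target. There are 200 camera calls.

## Task

Let the bench pull tester off by one notch: push the red ball over so that the pawl lifts out of the ratchet wheel and stays back, then push the star wheel backward by one notch, its top going to the side where the pawl is pinned. Then push the red ball back over so that the pawl drops fully home into the next tooth gap and locks the wheel again. Leave the load cell and the things lying around alone.

Things in the scene. Friction and masses are not known exactly. Their poses are not given: they have to be found in the camera images.
- tester: bench pull tester, blue bed 160 x 430 x 20 mm, fixed. Origin: on the table under the middle of the ratchet wheel. x: level, along the shaft, from the gearbox out to the star wheel; y: level, along the bed, from the load cell end to the pawl's pin. Gearbox (x -105 to -25, y -50 to 50 mm) 165 mm tall, cheek plate (x -25 to -15, y 25 to 65) 208 mm tall; else only pawl and star rise above 190 mm
- shaft (a point): middle of the star wheel's hub, on the level shaft: at x 70, y 0, z 125 mm of the tester. The ratchet wheel (12 steel saw teeth, 62 mm outer radius, 14 mm thick) sits on the same shaft at tester x 0
- ratchet (a joint): turn of the shaft with ratchet and star wheel, rad. GROWS turning backward: the top goes to the tester's +y. One notch = 0.524. Starts at -0.10 to -0.02; at 0 a tooth bears on the seated pawl, which blocks it. The pawl seats fully from -0.12 to 0 in the first gap and from about 0.40 to 0.52 in the next. Stays where it is left; 2 to 4 N at a knob turn it. Geared to the slide, 24 mm per rad
- wheel: the shaft with ratchet wheel and star wheel, turning as one. Origin: middle of the ratchet wheel, x along the shaft. The star wheel sits 70 mm out along x: hub and four 12 mm thick steel arms at right angles, each with a black ball knob of 32 mm diameter centred 95 mm from the axis. One arm is near the top
- star_knob (a point): centre of the black ball knob on the uppermost arm. At ratchet = 0 it is 25 mm to the tester's -y of the shaft and 92 mm above it, 15 degrees short of straight up; one notch backward takes it 49 mm, to 15 degrees past straight up (25 mm to +y, 92 mm above)
- pawl (a joint): angle of the red pawl, rad: 0 = fully seated (start), 1.15 = thrown back on its stop. Tip-over weight: pushed past about 0.7 it falls to 1.15 and stays; brought back below about 0.55 it falls on to the wheel. Lying on a tooth it reads 0.1 to 0.3 and sinks home as the wheel is turned backward and the next gap comes under it. Turning the wheel forward lifts it tooth by tooth
- pawl_ball (a point): centre of the red ball (28 mm diameter) at the end of the pawl's 9 mm lever rod, 65 mm from the pawl's pin, which lies along the tester's x at y 45, z 185 mm. Seated: ball at tester x 0, y 18, z 244 mm; thrown back: y 88, z 234 mm. About 1 N at the ball tips it
- pawl_nose (a point): middle of the underside of the pawl's nose (14 mm wide, 6 mm long): at tester x 0, y 3, z 176 mm when seated
- slide (a joint): travel (m) of the aluminium slide with its rack along the bed, geared to the shaft; grows towards the load cell, 12.6 mm a notch
- load_cell: S-shaped aluminium load cell (26 x 50 x 66 mm) with a slotted grip on the tester's end post: delicate, not to be pushed. Origin: its middle, at tester x -65, y -225, z 91 mm
- spray_can: spray can, white with blue band and orange cap, 52 mm diameter, 158 mm tall, standing; origin: middle of its foot
- coupon: flat aluminium test coupon 120 x 20 x 4 mm, lying; origin: middle of its underside
- screwdriver: screwdriver with orange handle, lying; origin under its middle
- wrench: steel wrench, lying; origin under its middle
- tape_roll: yellow roll of tape, 96 mm diameter, 25 mm tall, lying; origin: middle of its underside
- clevis_pin: steel clevis pin, 12 mm diameter, 45 mm tall with a head, standing on the tester's bed; origin: middle of its foot
- grease_tin: green grease tin with black lid, 60 mm diameter, 45 mm tall, standing; origin: middle of its foot

How it is judged:
By the outcome, as a careful person would: the job done as asked, in the order asked, and still so for the second after the job is handed in, with the robot touching nothing.
It also fails if it takes over 51 s, if anything falls off the work surface, if the arm or the gripper's body presses on something with over 40 N, if the wrist force passes 120 N, or if a joint passes its speed limit or range.

## Working session

There is one attempt and no reset: what is moved stays moved. The work goes in short steps, Python scripts to look and compute and a tool call to move; the robot and the scene stay as the last step left them, time stands still between calls to the robot, and variables do not carry over. Pictures are saved under pics/ and viewed, at most 10 in all, crops included, and the job is handed in when it is done.

Besides the shell and the picture viewer there is one more tool, called after "Call:" in YAML: its name, and indented under it one key for each argument. apply_moves: Moves the arm, as the interface text tells. Its arguments: {"type":"object","properties":{"moves":{"type":"array","items":{"type":"array","items":{"type":"array","items":{"type":"number"}}}}},"required":["moves"]}

```bash
mkdir -p pics; ls; python3 - <<'E'
from workcell import *
import cv2,numpy as np
s=get_state();print(s['time_s'],s['position'],s['tcp_rot'],s['gripper_width'])
for n in("side","top"):
    f=grab_frame(n);cv2.imwrite(f'pics/{n}0.png',f['frame'][:,:,::-1]);print(n,f['intrinsics'],f['R'],f['t'], -np.array(f['R']).T@f['t'])
E
```

```text
pics
0.0 [0.13536781 0.58387646 0.19642958] [[-9.74155164e-01  2.25879527e-01 -3.93529394e-04]
 [ 2.25879870e-01  9.74153739e-01 -1.66631889e-03]
 [ 6.97080814e-06 -1.71214352e-03 -9.99998534e-01]] 0.08525369609024094
side [[606.78472173   0.         316.11454343]
 [  0.         606.78472173 249.12711998]
 [  0.           0.           1.        ]] [[ 0.99679178 -0.07863919 -0.01490038]
 [-0.06772808 -0.72953232 -0.68058468]
 [ 0.04265032  0.67941039 -0.7325179 ]] [-0.5871445   0.14608821  1.52457004] [ 0.53013168 -0.97540522  1.20745157]
top [[544.57997912   0.         328.53568291]
 [  0.         544.57997912 242.18337533]
 [  0.           0.           1.        ]] [[-0.02882837 -0.99957528 -0.00426432]
 [-0.99482268  0.02910669 -0.09736855]
 [ 0.09745132  0.00143526 -0.99523926]] [0.03357802 0.60822851 1.18544423] [0.49052442 0.01415881 1.23916616]
```

View pics/side0.png

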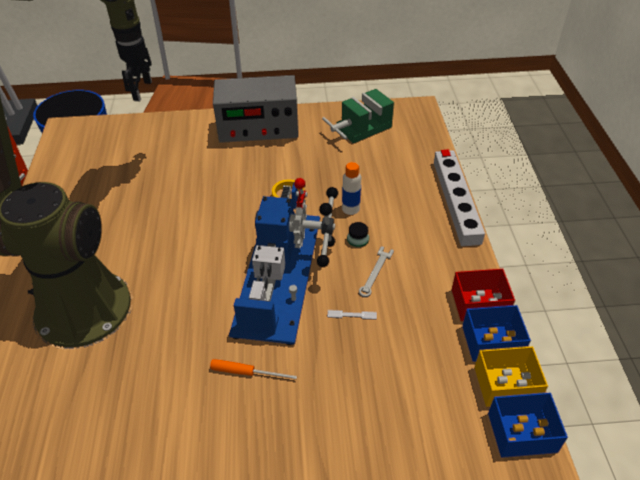

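View pics/top0.png

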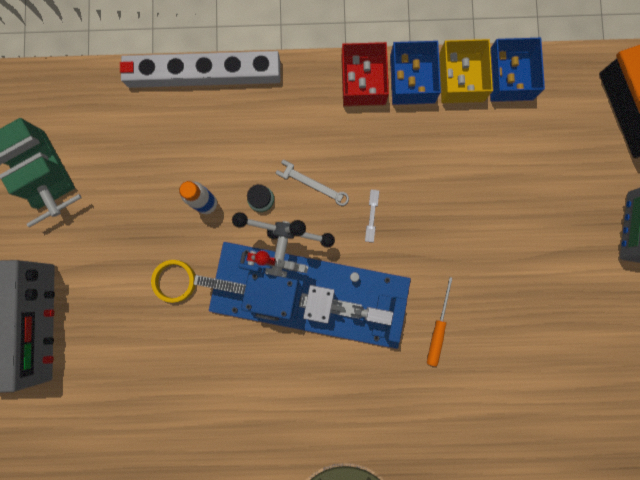

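The side view shows the red ball at about (300,183) and the star knobs at (332,193), (326,208) and (323,261). In the top view the ball is at about (262,257), the knobs at (240,220), (298,228) and (327,240), and the blue bed spans (210–410, 242–346). Next I triangulate these points.

```bash
cat > h.py <<'E'
from workcell import *
import cv2,numpy as np
def ray(f,p):
    K,R,t=map(np.array,(f['intrinsics'],f['R'],f['t']))
    d=R.T@np.linalg.inv(K)@[p[0],p[1],1.]; return -R.T@t,d/np.linalg.norm(d)
def plane(f,p,z):
    c,d=ray(f,p); return c+d*(z-c[2])/d[2]
def tri(fa,pa,fb,pb):
    (a,u),(b,v)=ray(fa,pa),ray(fb,pb)
    s=np.linalg.lstsq(np.c_[u,-v],b-a,rcond=None)[0]
    A,B=a+s[0]*u,b+s[1]*v; return (A+B)/2,np.linalg.norm(A-B)
def proj(f,X):
    K,R,t=map(np.array,(f['intrinsics'],f['R'],f['t'])); q=K@(R@np.array(X)+t); return q[:2]/q[2]
def blobs(m,lo=15):
    n,_,st,c=cv2.connectedComponentsWithStats(m.astype(np.uint8))
    return [(c[i].round(1).tolist(),st[i].tolist()) for i in range(1,n) if st[i,4]>=lo]
def masks(f):
    I=f['frame'].astype(int);r,g,b=I[...,0],I[...,1],I[...,2]
    return dict(red=(r>110)&(g<45)&(b<50),black=(I.max(2)<48),blue=(b>70)&(r<60)&(b>1.5*g))
E
python3 - <<'E'
from h import *
for n,(x0,x1,y0,y1) in dict(side=(225,350,160,345),top=(205,415,200,350)).items():
    f=grab_frame(n);M=masks(f)
    for k in('red','black'):
        m=np.zeros((480,640),bool);m[y0:y1,x0:x1]=M[k][y0:y1,x0:x1];print(n,k,blobs(m))
    m=np.zeros((480,640),np.uint8);m[y0:y1,x0:x1]=M['blue'][y0:y1,x0:x1]
    h=cv2.convexHull(np.argwhere(m)[:,::-1].astype(np.int32));print(cv2.approxPolyDP(h,4,True)[:,0].tolist())
    c=f['frame'][170:290,230:350] if n=='side' else f['frame'][195:315,205:345]
    cv2.imwrite(f'pics/{n}1.png',cv2.resize(c[:,:,::-1],None,fx=5,fy=5 if n=='side' else 5,interpolation=cv2.INTER_CUBIC))
E
```

```text
side red [([299.7, 181.6], [295, 178, 10, 8, 59]), ([302.0, 197.5], [300, 193, 5, 10, 30])]
side black [([285.0, 191.9], [282, 187, 7, 10, 42]), ([331.8, 192.1], [327, 188, 11, 10, 82]), ([325.4, 209.0], [320, 203, 12, 13, 116]), ([326.2, 228.6], [322, 223, 10, 12, 83]), ([331.0, 241.8], [328, 237, 7, 9, 40]), ([270.9, 243.7], [267, 242, 8, 4, 19]), ([322.2, 260.5], [317, 255, 12, 12, 110]), ([261.7, 270.3], [260, 265, 4, 11, 28]), ([268.9, 271.1], [267, 265, 4, 12, 28]), ([265.9, 283.5], [265, 279, 3, 9, 15])]
[[293, 185], [319, 218], [290, 342], [266, 339], [232, 324], [261, 202]]
top red [([261.0, 257.0], [255, 251, 13, 13, 135]), ([249.3, 256.4], [247, 253, 6, 8, 27])]
top black [([259.2, 202.9], [248, 200, 22, 8, 126]), ([239.5, 219.5], [233, 213, 14, 14, 157]), ([296.4, 228.5], [288, 221, 17, 17, 202]), ([271.9, 234.6], [268, 230, 10, 9, 56]), ([327.3, 239.9], [321, 234, 13, 13, 128])]
[[398, 342], [388, 346], [210, 310], [206, 205], [211, 202], [408, 278]]
```

View pics/side1.png

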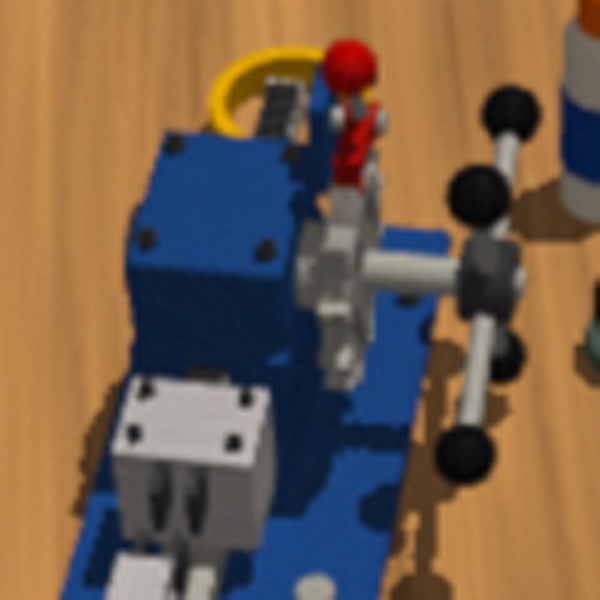

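View pics/top1.png

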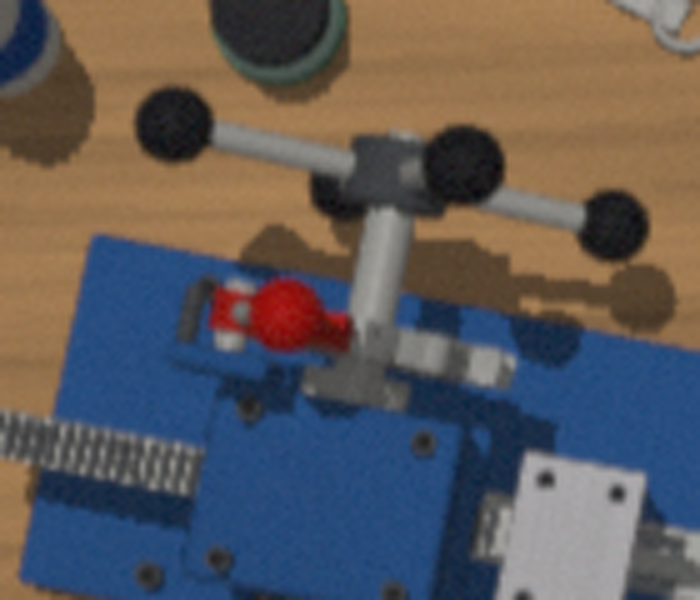

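The crops show the red ball at side (300.0,183.4) and top (262.0,257.8). The uppermost knob is at side (325.6,209.0) and top (297.6,227.8), the +y knob at (332.2,193) and (239.7,219.8), and the −y knob at (323,260.6) and (327.5,240.2). The pawl is seated.

```bash
python3 - <<'E'
from h import *
s,t=grab_frame("side"),grab_frame("top")
P={}
for k,a,b in [('ball',(300,183.4),(262,257.8)),('top',(325.6,209),(297.6,227.8)),('far',(332.2,193),(239.7,219.8)),('near',(323,260.6),(327.5,240.2))]:
    P[k],e=tri(s,a,t,b);print(k,P[k].round(4),round(e*1e3,1))
hub=(P['far']+P['near'])/2; d=P['far']-P['near']; print('hub',hub,'d',np.linalg.norm(d), 'dz',d[2])
yaw=np.arctan2(-d[0],d[1]);print('yaw arms deg',np.degrees(yaw))
# bed edge, top view corners at z=.02
for c in [(223.6,241.8),(410,278),(209,311)]: print('bed',plane(t,c,.02).round(4))
a,b=plane(t,(223.6,241.8),.02),plane(t,(410,278),.02);yb=np.arctan2(-(a-b)[0],(a-b)[1]);print('yaw bed',np.degrees(yb),np.linalg.norm(a-b))
for y in(yaw,yb):
    X=np.array([np.cos(y),np.sin(y),0]);Y=np.array([-np.sin(y),np.cos(y),0])
    o1=hub-.07*X; o2=P['ball']-.018*Y; print('origin',o1,o2)
    v=P['top']-hub; print('knob rel',v@X,v@Y,v[2],'angle',np.arctan2(v@Y,v[2])+np.radians(15), 'far/near',np.arctan2(-d[2],d@Y)+np.radians(15))
E
```

```text
ball [0.5637 0.1384 0.2431] 1.7
top [0.6203 0.0735 0.2143] 0.7
far [0.6476 0.1927 0.1566] 1.4
near [0.6079 0.0179 0.0932] 1.8
hub [0.62775765 0.10528663 0.12492792] d 0.19008140972496496 dz 0.06342197749580258
yaw arms deg -12.780276090198472
bed [0.6177 0.2521 0.02  ]
bed [ 0.5242 -0.1637  0.02  ]
bed [0.464  0.2861 0.02  ]
yaw bed -12.669232842811637 0.4260753240360027
origin [0.55949186 0.12077153 0.12492792] [0.55973839 0.12085907 0.24310198]
knob rel -0.00020692717740467825 -0.03264336428918778 0.08941863701906749 angle -0.08823035341876667 far/near -0.07838075673691347
origin [0.55946198 0.12063919 0.12492792] [0.55977242 0.12085139 0.24310198]
knob rel -0.00027019188331399235 -0.032642901943907496 0.08941863701906749 angle -0.08822579089061566 far/near -0.07838134745569453
```

The geometry agrees: bed yaw is −12.7°, the origin is about (0.5596, 0.1208), the ball height is 243 mm (nominal 244), and ratchet is about −0.08. The tool's y axis already lies along tester y. I'll close the fingers and move above the −y side of the ball.

Call:
apply_moves:
  moves:
    - [[0, 0.028, -0.034, 0.022, 0, 0, 0], [0, 0.056, -0.068, 0.044, 0, 0, 0], [0, 0.084, -0.102, 0.066, 0, 0, 0], [0, 0.112, -0.136, 0.088, 0, 0, 0], [0, 0.14, -0.17, 0.11, 0, 0, 0]]

```text
time_s: 0.8
position: [0.2762, 0.413, 0.3083]
tcp_rot: [[-0.974, 0.225, 0.0], [0.225, 0.974, 0.0], [-0.0, 0.0, -1.0]]
force: [1.0, 1.5, -0.1]
gripper_width: 0.0123
gripper_force: 0.0
```

Call:
apply_moves:
  moves:
    - [[0, 0.032, -0.037, 0, 0, 0, 0], [0, 0.064, -0.074, 0, 0, 0, 0], [0, 0.096, -0.111, 0, 0, 0, 0], [0, 0.128, -0.148, 0, 0, 0, 0], [0, 0.16, -0.185, 0, 0, 0, 0]]

```text
time_s: 1.3
position: [0.4365, 0.2278, 0.3076]
tcp_rot: [[-0.974, 0.226, 0.001], [0.226, 0.974, 0.0], [-0.001, 0.001, -1.0]]
force: [0.0, 1.8, 0.5]
gripper_width: -0.0001
gripper_force: 0.0
```

Call:
apply_moves:
  moves:
    - [[0, 0.032, -0.037, 0, 0, 0, 0], [0, 0.064, -0.074, 0, 0, 0, 0], [0, 0.096, -0.111, 0, 0, 0, 0], [0, 0.118, -0.138, 0, 0, 0, 0], [0, 0.118, -0.138, 0, 0, 0, 0]]

```text
time_s: 1.8
position: [0.5556, 0.0881, 0.3064]
tcp_rot: [[-0.973, 0.231, -0.0], [0.231, 0.973, -0.001], [-0.0, -0.001, -1.0]]
force: [-0.7, 0.5, -1.0]
gripper_width: 0.0005
gripper_force: 0.0
```

Call:
apply_moves:
  moves:
    - [[0, 0, 0, -0.035, 0, 0, 0], [0, 0, 0, -0.072, 0, 0, 0], [0, 0.002, 0.01, -0.072, 0, 0, 0], [0, 0.004, 0.02, -0.072, 0, 0, 0], [0, 0.006, 0.028, -0.072, 0, 0, 0]]

```text
time_s: 2.3
position: [0.5608, 0.1214, 0.2377]
tcp_rot: [[-0.974, 0.225, 0.003], [0.225, 0.974, 0.001], [-0.003, 0.002, -1.0]]
force: [1.0, -0.4, 0.1]
gripper_width: -0.0002
gripper_force: 0.0
```

Call:
apply_moves:
  moves:
    - [[0, 0.0015, 0.008, 0, 0, 0, 0], [0, 0.003, 0.016, 0, 0, 0, 0], [0, 0.0045, 0.024, 0, 0, 0, 0], [0, 0.006, 0.032, 0, 0, 0, 0], [0, 0.008, 0.04, 0, 0, 0, 0]]

```text
time_s: 2.8
position: [0.5676, 0.1602, 0.2354]
tcp_rot: [[-0.974, 0.226, 0.0], [0.226, 0.974, 0.0], [-0.0, 0.0, -1.0]]
force: [-0.2, -0.2, 0.5]
gripper_width: -0.0003
gripper_force: 0.0
```

```bash
python3 - <<'E'
from h import *
for n,(x0,x1,y0,y1) in dict(side=(225,350,160,345),top=(205,415,200,350)).items():
    f=grab_frame(n);m=np.zeros((480,640),bool);m[y0:y1,x0:x1]=masks(f)['red'][y0:y1,x0:x1];print(n,blobs(m,5))
    for y in(.018,.062,.088):
        z={.018:.244,.062:.248,.088:.234}[y];print(y,proj(f,[.5596+.2198*y,.1208+.9755*y,z]).round(0))
E
```

```text
side [([347.5, 172.2], [346, 169, 4, 7, 12]), ([301.9, 182.1], [300, 179, 5, 7, 27]), ([301.8, 197.8], [299, 193, 6, 10, 30])]
0.018 [300. 183.]
0.062 [302. 170.]
0.088 [304. 168.]
top []
0.018 [262. 257.]
0.062 [238. 253.]
0.088 [226. 251.]
```

```bash
python3 - <<'E'
from h import *
a=grab_frame('side')['frame'][110:260,210:360];b=grab_frame('top')['frame'][180:330,200:350]
cv2.imwrite('pics/c2.png',cv2.resize(np.hstack([a,b])[:,:,::-1],(800,400),interpolation=cv2.INTER_CUBIC))
E
```

```text
(no output)
```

View pics/c2.png

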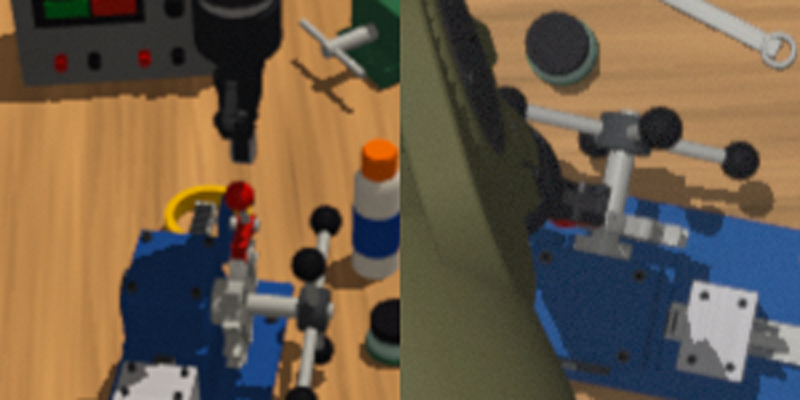

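Side view: the ball (about (300,183)) still looks seated, and the fingertip bottom at about (301,169) sits behind or above it. In the top view the arm hides the ball. I'll check where the TCP should project.

```bash
python3 - <<'E'
from h import *
s=get_state();p=np.array(s['position']);print(s['time_s'],p,s['force'],s['joint_positions'],s['gripper_width'])
R=np.array(s['tcp_rot'])
for n in('side','top'):
    f=grab_frame(n)
    print(n,'tcp',proj(f,p).round(1),[proj(f,p+R@np.array(d)).round(1).tolist() for d in[(.011,0,0),(-.011,0,0),(0,.0145,0),(0,-.0145,0),(0,0,-.02),(0,0,-.05)]])
E
```

```text
3.0 [0.56743793 0.15956996 0.23513356] [-1.11227789 -0.94806508 -0.02012073] [ 2.74252460e-01  2.82531366e-01 -3.18590633e-03  1.28546951e+00
 -1.95251671e-04  5.01760976e-01] 1.971848176416202e-05
side tcp [300.8 180.2] [[296.3, 179.8], [305.2, 180.5], [301.7, 176.3], [299.8, 184.0], [300.5, 173.9], [300.1, 164.2]]
top tcp [251. 256.] [[249.8, 261.8], [252.3, 250.1], [243.4, 254.4], [258.7, 257.5], [249.4, 255.2], [246.9, 253.9]]
```

```bash
python3 - <<'E'
from h import *
s,t=grab_frame('side'),grab_frame('top')
print(tri(s,(301,168.5),t,(269,256)))
for p in([.5556,.0881,.3064],[.5608,.1214,.2377]): print(proj(s,p),proj(t,p))
m=masks(s)['red'];m[:160]=0;m[210:]=0;m[:,:280]=0;m[:,320:]=0;print(blobs(m))
a=s['frame'][110:260,210:360];b=t['frame'][180:330,200:350]
cv2.imwrite('pics/c3.png',cv2.resize(np.hstack([a,b])[:,:,::-1],(800,400),interpolation=cv2.INTER_CUBIC))
E
```

```text
(array([0.56448845, 0.11869067, 0.30502073]), np.float64(0.0067226137352158636))
[296.4593817  177.05715538] [286.70168653 258.63286715]
[298.9410998  189.88601565] [271.59220717 258.85173121]
[([301.9, 182.1], [300, 179, 5, 7, 27]), ([301.8, 197.8], [299, 193, 6, 10, 30])]
```

View pics/c3.png

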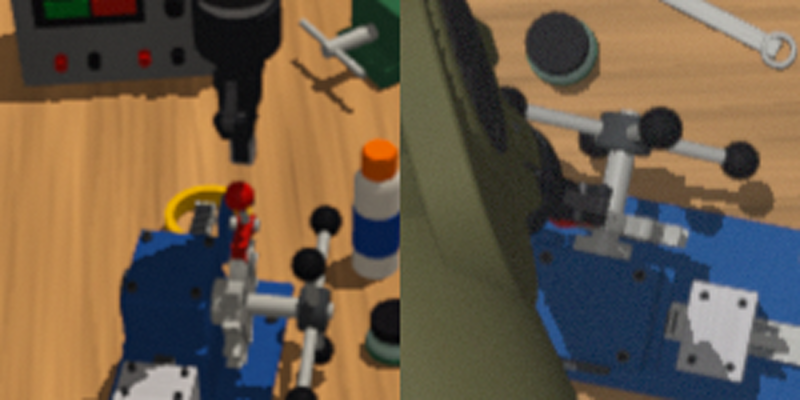

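```bash
python3 - <<'E'
from h import *
s=grab_frame('side')['frame'];o=cv2.imread('pics/side0.png')[:,:,::-1]
for r in range(158,192,2): print(r,[tuple(map(int,s[r,c])) for c in(294,298,302,306)],'|',[tuple(map(int,o[r,c])) for c in(298,302)])
E
```

```text
158 [(28, 27, 26), (17, 16, 18), (17, 16, 18), (174, 124, 71)] | [(158, 110, 62), (188, 133, 76)]
160 [(12, 11, 15), (15, 15, 17), (15, 15, 15), (181, 131, 78)] | [(161, 112, 63), (179, 126, 69)]
162 [(118, 81, 46), (12, 13, 15), (12, 14, 13), (166, 122, 77)] | [(163, 113, 65), (178, 125, 70)]
164 [(187, 133, 75), (14, 16, 18), (23, 23, 23), (165, 120, 78)] | [(162, 113, 63), (173, 122, 67)]
166 [(187, 132, 74), (15, 15, 17), (18, 20, 20), (156, 112, 70)] | [(163, 114, 65), (172, 120, 69)]
168 [(187, 134, 75), (14, 16, 18), (16, 17, 19), (165, 117, 67)] | [(166, 116, 65), (168, 117, 66)]
170 [(188, 134, 76), (43, 37, 35), (30, 27, 26), (189, 133, 75)] | [(167, 116, 64), (170, 119, 66)]
172 [(188, 134, 76), (169, 119, 69), (149, 109, 70), (191, 138, 78)] | [(167, 117, 65), (169, 119, 67)]
174 [(191, 136, 76), (175, 122, 68), (177, 125, 69), (189, 135, 75)] | [(169, 118, 67), (168, 118, 65)]
176 [(192, 136, 78), (178, 128, 72), (176, 124, 70), (189, 135, 78)] | [(170, 121, 67), (168, 118, 66)]
178 [(193, 139, 79), (113, 45, 24), (172, 84, 45), (190, 136, 76)] | [(172, 44, 22), (172, 79, 44)]
180 [(199, 138, 10), (89, 5, 5), (183, 7, 0), (190, 136, 77)] | [(171, 4, 0), (177, 5, 0)]
182 [(96, 50, 14), (92, 7, 5), (167, 4, 0), (191, 136, 77)] | [(154, 9, 5), (160, 8, 3)]
184 [(62, 17, 24), (91, 8, 6), (137, 7, 4), (192, 138, 77)] | [(122, 6, 2), (129, 3, 1)]
186 [(43, 24, 46), (89, 6, 5), (96, 6, 0), (191, 138, 77)] | [(88, 4, 2), (93, 6, 2)]
188 [(14, 32, 59), (88, 25, 0), (125, 71, 22), (193, 140, 79)] | [(84, 24, 2), (118, 68, 19)]
190 [(11, 30, 57), (102, 62, 36), (106, 90, 62), (183, 124, 69)] | [(98, 60, 34), (100, 86, 58)]
```

The fingertip visibly ends at row 170.5, where the reported TCP would put it near row 182. So the fingers passed over the ball, and the real tip is higher than reported. I'll back up and measure that offset with the side camera.

Call:
apply_moves:
  moves:
    - [[0, 0, 0, 0.03, 0, 0, 0], [0, 0, 0, 0.05, 0, 0, 0], [0, -0.009, -0.04, 0.05, 0, 0, 0], [0, -0.018, -0.08, 0.05, 0, 0, 0], [0, -0.018, -0.08, 0.05, 0, 0, 0]]

```text
time_s: 3.75
position: [0.5486, 0.0757, 0.286]
tcp_rot: [[-0.973, 0.23, 0.0], [0.23, 0.973, -0.002], [-0.001, -0.002, -1.0]]
force: [1.3, 0.9, 0.1]
gripper_width: -0.0
gripper_force: 0.0
```

```bash
python3 - <<'E'
from h import *
s=get_state();p=np.array(s['position']);f=grab_frame('side');o=cv2.imread('pics/side0.png')[:,:,::-1]
print(p,proj(f,p),proj(f,p+[-.003,-.0145,0]))
I=f['frame'];d=(np.abs(I.astype(int)-o).max(2)>60)&(I.max(2)<60)
for r in range(150,215,2): 
    c=np.where(d[r,270:330])[0]+270
    print(r,len(c),(c.min(),c.max()) if len(c) else '')
c=I[90:240,220:370];cv2.imwrite('pics/c4.png',cv2.resize(c[:,:,::-1],(600,600),interpolation=cv2.INTER_CUBIC))
E
```

```text
[0.54860201 0.07568689 0.28599016] [294.0609507  187.60417367] [293.08792319 191.90010094]
150 17 (np.int64(284), np.int64(300))
152 17 (np.int64(284), np.int64(300))
154 16 (np.int64(284), np.int64(299))
156 16 (np.int64(284), np.int64(299))
158 15 (np.int64(284), np.int64(298))
160 17 (np.int64(282), np.int64(298))
162 17 (np.int64(282), np.int64(298))
164 15 (np.int64(283), np.int64(297))
166 14 (np.int64(284), np.int64(297))
168 11 (np.int64(287), np.int64(297))
170 7 (np.int64(290), np.int64(296))
172 7 (np.int64(290), np.int64(296))
174 7 (np.int64(290), np.int64(296))
176 7 (np.int64(290), np.int64(296))
178 0 
180 0 
182 0 
184 0 
186 0 
188 0 
190 0 
192 0 
194 0 
196 0 
198 0 
200 0 
202 0 
204 0 
206 0 
208 0 
210 0 
212 0 
214 0
```

View pics/c4.png

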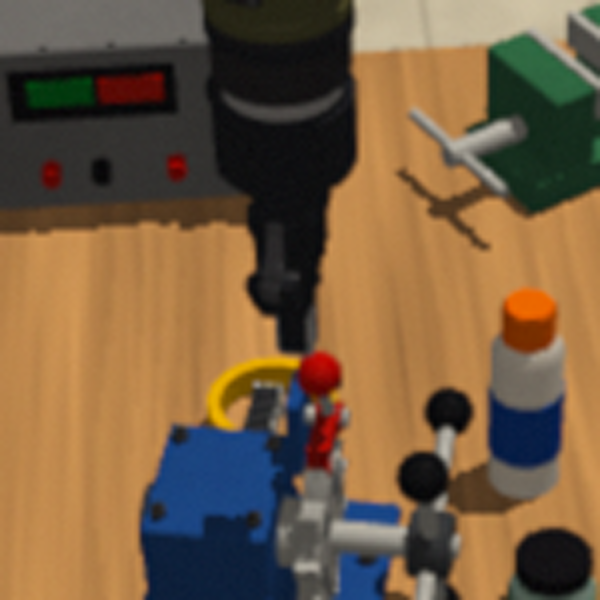

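The picture shows the fingertip at side pixel about (294,177.5), while the TCP should project to row 188–192. The ball is still seated at (300,183). The first pass made no contact, so the real tip must be higher than the reported TCP. I'll quantify this, including at the start pose.

```bash
python3 - <<'E'
from h import *
f=grab_frame('side');p=np.array(get_state()['position'])
for hw in(.005,.0145):
  for dz in(0,.02,.025,.03,.035,.04,.045): print(hw,dz,proj(f,p+[-.22*hw,-.975*hw,dz]).round(1))
print('start',proj(f,[.1354,.5839,.1964]),proj(f,[.1354,.5839,.2094]),proj(f,[.1354,.5839,.2394]))
o=cv2.imread('pics/side0.png')[:,:,::-1];m=(o.max(2)<50);m[:60]=0;m[110:]=0;m[:,:110]=0;m[:,160:]=0
ys,xs=np.where(m);print(ys.max(),xs[ys==ys.max()])
for w in(.08,):print(f['t'])
E
```

```text
0.005 0 [294.  188.3]
0.005 0.02 [293.6 181.6]
0.005 0.025 [293.6 179.9]
0.005 0.03 [293.5 178.2]
0.005 0.035 [293.4 176.5]
0.005 0.04 [293.3 174.8]
0.005 0.045 [293.2 173.1]
0.0145 0 [293.3 191. ]
0.0145 0.02 [292.9 184.4]
0.0145 0.025 [292.8 182.7]
0.0145 0.03 [292.7 181. ]
0.0145 0.035 [292.7 179.3]
0.0145 0.04 [292.6 177.5]
0.0145 0.045 [292.5 175.8]
start [145.62591813 105.28245198] [144.64430301 101.48331882] [142.33830408  92.55843902]
100 [137]
[-0.5871445   0.14608821  1.52457004]
```

The real tip is about 30–40 mm above the reported TCP. I'll push at a reported z of about 0.198, which gives a tip height of about 0.23 and stays above the wheel under either reading.

Call:
apply_moves:
  moves:
    - [[0, 0, 0, -0.04, 0, 0, 0], [0, 0, 0, -0.088, 0, 0, 0], [0, 0, 0, -0.088, 0, 0, 0], [0, 0.003, 0.014, -0.088, 0, 0, 0], [0, 0.006, 0.028, -0.088, 0, 0, 0]]

```text
time_s: 4.35
position: [0.5575, 0.1092, 0.1999]
tcp_rot: [[-0.974, 0.226, 0.004], [0.226, 0.974, 0.001], [-0.003, 0.002, -1.0]]
force: [0.3, 1.2, -0.1]
gripper_width: -0.0
gripper_force: 0.0
```

Call:
apply_moves:
  moves:
    - [[0, 0.002, 0.01, 0, 0, 0, 0], [0, 0.004, 0.02, 0, 0, 0, 0], [0, 0.006, 0.028, 0, 0, 0, 0], [0, 0.008, 0.036, 0, 0, 0, 0], [0, 0.008, 0.036, 0, 0, 0, 0]]

```text
time_s: 4.85
position: [0.5638, 0.1447, 0.1973]
tcp_rot: [[-0.974, 0.225, 0.0], [0.225, 0.974, 0.001], [-0.0, 0.001, -1.0]]
force: [-0.1, -0.7, 0.6]
gripper_width: 0.0001
gripper_force: 0.0
```

```bash
python3 - <<'E'
from h import *
f=grab_frame('side');m=masks(f)['red'];m[:150]=0;m[215:]=0;m[:,:280]=0;m[:,330:]=0;print(blobs(m,4))
I=f['frame']
for r in range(160,200,3): print(r,[tuple(map(int,I[r,c])) for c in range(290,312,3)])
E
```

```text
[([306.0, 172.0], [306, 170, 1, 5, 5]), ([301.0, 197.5], [300, 195, 3, 6, 14])]
160 [(84, 58, 34), (19, 19, 20), (35, 35, 35), (13, 14, 16), (15, 14, 15), (10, 13, 15), (174, 123, 71), (196, 140, 78)]
163 [(172, 122, 70), (22, 21, 24), (42, 41, 43), (15, 14, 15), (14, 13, 15), (14, 13, 14), (199, 142, 80), (197, 141, 81)]
166 [(181, 127, 72), (25, 26, 28), (43, 41, 41), (13, 13, 15), (13, 14, 16), (36, 26, 20), (200, 142, 80), (195, 140, 79)]
169 [(157, 111, 64), (33, 33, 34), (43, 41, 41), (45, 42, 43), (16, 17, 18), (58, 24, 20), (197, 141, 78), (194, 139, 79)]
172 [(30, 23, 20), (35, 33, 35), (43, 41, 42), (27, 28, 30), (13, 15, 15), (97, 9, 11), (195, 139, 78), (193, 138, 77)]
175 [(126, 87, 51), (23, 24, 24), (29, 28, 28), (15, 17, 17), (15, 15, 15), (82, 28, 22), (192, 136, 77), (193, 139, 77)]
178 [(207, 148, 75), (63, 44, 25), (19, 17, 18), (14, 13, 15), (20, 19, 20), (144, 105, 69), (192, 137, 76), (194, 139, 79)]
181 [(187, 135, 0), (208, 152, 0), (61, 55, 49), (15, 15, 18), (38, 37, 36), (144, 106, 70), (190, 136, 77), (195, 139, 79)]
184 [(114, 80, 0), (43, 44, 46), (58, 54, 54), (15, 14, 16), (39, 38, 37), (132, 96, 62), (189, 135, 76), (196, 139, 79)]
187 [(119, 111, 99), (17, 33, 60), (36, 44, 58), (67, 53, 28), (57, 56, 54), (177, 127, 72), (188, 134, 75), (196, 139, 78)]
190 [(123, 109, 91), (11, 30, 59), (16, 30, 53), (89, 42, 7), (84, 76, 71), (174, 97, 54), (189, 134, 75), (194, 137, 78)]
193 [(107, 94, 80), (8, 30, 59), (59, 45, 55), (82, 8, 5), (86, 6, 3), (140, 107, 99), (190, 136, 79), (194, 138, 78)]
196 [(174, 127, 78), (8, 29, 57), (48, 31, 46), (79, 9, 5), (120, 11, 8), (95, 58, 49), (190, 135, 75), (193, 138, 78)]
199 [(35, 36, 50), (10, 30, 58), (48, 25, 43), (100, 11, 6), (130, 51, 32), (173, 124, 75), (194, 138, 79), (192, 137, 78)]
```

The ball's edge is now near row 172, so it has moved to about y 55 mm with the finger behind it. I'll push another 22 mm.

Call:
apply_moves:
  moves:
    - [[0, 0.0015, 0.007, 0, 0, 0, 0], [0, 0.003, 0.014, 0, 0, 0, 0], [0, 0.005, 0.022, 0, 0, 0, 0], [0, 0.005, 0.022, 0, 0, 0, 0], [0, 0.005, 0.022, 0, 0, 0, 0]]

```text
time_s: 5.4
position: [0.5685, 0.1657, 0.1972]
tcp_rot: [[-0.974, 0.225, -0.0], [0.225, 0.974, -0.0], [0.0, -0.0, -1.0]]
force: [0.5, 0.3, -0.7]
gripper_width: 0.0001
gripper_force: 0.0
```

Call:
apply_moves:
  moves:
    - [[0, -0.007, -0.03, 0, 0, 0, 0], [0, -0.014, -0.06, 0, 0, 0, 0], [0, -0.014, -0.06, 0.05, 0, 0, 0], [0, -0.014, -0.06, 0.09, 0, 0, 0], [0, -0.014, -0.06, 0.09, 0, 0, 0]]

```text
time_s: 5.9
position: [0.557, 0.1053, 0.2933]
tcp_rot: [[-0.974, 0.227, 0.009], [0.227, 0.974, 0.002], [-0.008, 0.004, -1.0]]
force: [1.0, -0.1, -0.5]
gripper_width: 0.0
gripper_force: 0.0
```

```bash
python3 - <<'E'
from h import *
f=grab_frame('side');m=masks(f)['red'];m[:150]=0;m[215:]=0;m[:,:280]=0;m[:,330:]=0;print(blobs(m,4))
t=grab_frame('top');print(get_state()['position'])
o=f['frame'][100:250,220:370];q=t['frame'][180:330,200:350]
cv2.imwrite('pics/c5.png',cv2.resize(np.hstack([o,q])[:,:,::-1],(800,400),interpolation=cv2.INTER_CUBIC))
E
```

```text
[([304.6, 166.3], [301, 163, 8, 7, 48]), ([300.6, 186.5], [298, 183, 7, 8, 46])]
[0.55522211 0.10535113 0.28847135]
```

View pics/c5.png

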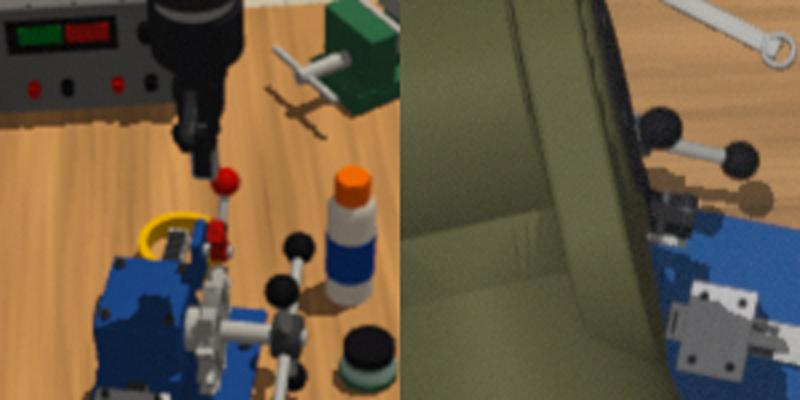

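The side view shows the ball thrown back at about (304.6,167), matching the predicted (304,168), with the pawl lifted. The wheel looks unmoved. Next I go to the −y side of the top knob.

Call:
apply_moves:
  moves:
    - [[0, 0.02, -0.03, 0, 0, 0, 0], [0, 0.04, -0.06, 0, 0, 0, 0], [0, 0.055, -0.078, -0.02, 0, 0, 0], [0, 0.055, -0.078, -0.05, 0, 0, 0], [0, 0.055, -0.078, -0.06, 0, 0, 0]]

```text
time_s: 6.5
position: [0.6071, 0.0267, 0.2224]
tcp_rot: [[-0.974, 0.227, -0.007], [0.227, 0.974, -0.0], [0.007, -0.002, -1.0]]
force: [-0.2, 0.4, 0.2]
gripper_width: 0.0002
gripper_force: 0.0
```

```bash
cat >> h.py <<'E'
O=np.array([.5596,.1208,0]);yw=np.radians(-12.72);X=np.array([np.cos(yw),np.sin(yw),0]);Y=np.array([-np.sin(yw),np.cos(yw),0])
def knobs(f):
    m=masks(f)['black'];m[:150]=0;m[300:]=0;m[:,:305]=0;m[:,:][:,350:]=0
    for c,st in blobs(m,25):
        c0,d=ray(f,c);q=c0+d*((.07-(c0-O)@X)/(d@X))-O;v=np.array([q@Y,q[2]-.125])
        a=np.arctan2(v[0],v[1])+np.radians(15);a=(a+np.pi/4)%(np.pi/2)-np.pi/4
        print(c,st,'r',np.linalg.norm(v).round(3),'Yz',v.round(3),'ratchet mod 90deg',a.round(3))
def tcp():
    p=np.array(get_state()['position']);r=p-O;print('t',get_state()['time_s'],'tcp XYz',(r@X).round(4),(r@Y).round(4),p[2].round(4),'F',np.round(get_state()['force'],1))
E
python3 - <<'E'
from h import *
tcp();f=grab_frame('side');knobs(f)
E
```

```text
t 6.5 tcp XYz 0.0671 -0.0813 0.2224 F [-0.2  0.4  0.2]
[322.5, 175.6] [305, 150, 35, 66, 1337] r 0.245 Yz [-0.08   0.232] ratchet mod 90deg -0.068
[326.1, 228.7] [322, 223, 10, 12, 78] r 0.03 Yz [-0.025  0.016] ratchet mod 90deg -0.758
[330.9, 241.7] [328, 237, 7, 9, 37] r 0.151 Yz [ 0.072 -0.133] ratchet mod 90deg -0.237
[322.1, 260.5] [317, 255, 12, 12, 107] r 0.102 Yz [-0.1  -0.02] ratchet mod 90deg 0.067
```

```bash
cat >> h.py <<'E'
def knobrow(f):
    m=masks(f)['black'];m[:150]=0;m[320:]=0;m[:,:305]=0;m[:,345:]=0
    a=np.linspace(-.3,.9,601);B=[b for b in blobs(m,60) if b[1][4]<200]
    for off,n in((0,'top'),(90,'far'),(-90,'near')):
        th=a+np.radians(off-15);P=np.array([proj(f,O+.07*X+[0,0,.125]+.095*(np.sin(t)*Y+np.cos(t)*np.array([0,0,1]))) for t in th])
        for c,st in B:
            i=np.hypot(*(P-c).T).argmin();e=np.hypot(*(P[i]-c))
            if e<4: print(n,c,st[2:],'ratchet',a[i].round(3),'err',e.round(1))
E
python3 - <<'E'
from h import *
tcp();knobrow(grab_frame('side'))
class F(dict):pass
f=grab_frame('side');f['frame']=cv2.imread('pics/side0.png')[:,:,::-1];knobrow(f)
E
```

```text
t 6.55 tcp XYz 0.0665 -0.081 0.2223 F [-0.3  0.2 -1.2]
near [322.2, 260.6] [12, 12, 107] ratchet -0.074 err 0.5
top [331.8, 192.1] [11, 10, 82] ratchet 0.59 err 2.9
top [325.4, 209.0] [12, 13, 116] ratchet -0.088 err 0.2
far [331.8, 192.1] [11, 10, 82] ratchet -0.132 err 0.1
near [322.2, 260.5] [12, 12, 110] ratchet -0.068 err 0.5
```

Call:
apply_moves:
  moves:
    - [[0, 0, 0, -0.03, 0, 0, 0], [0, 0, 0, -0.055, 0, 0, 0], [0, 0, 0, -0.055, 0, 0, 0], [0, 0.002, 0.01, -0.055, 0, 0, 0], [0, 0.003, 0.015, -0.055, 0, 0, 0]]

```text
time_s: 7.15
position: [0.614, 0.0438, 0.1747]
tcp_rot: [[-0.974, 0.225, 0.003], [0.225, 0.974, 0.001], [-0.003, 0.001, -1.0]]
force: [-1.1, 0.6, 0.0]
gripper_width: -0.0001
gripper_force: 0.0
```

Call:
apply_moves:
  moves:
    - [[0, 0.002, 0.009, 0, 0, 0, 0], [0, 0.004, 0.018, 0, 0, 0, 0], [0, 0.006, 0.027, 0, 0, 0, 0], [0, 0.007, 0.033, 0, 0, 0, 0], [0, 0.007, 0.033, 0, 0, 0, 0]]

```text
time_s: 7.65
position: [0.6204, 0.0767, 0.1734]
tcp_rot: [[-0.974, 0.225, 0.002], [0.225, 0.974, 0.001], [-0.002, 0.001, -1.0]]
force: [0.7, 0.7, -1.0]
gripper_width: -0.0
gripper_force: 0.0
```

```bash
python3 - <<'E'
from h import *
tcp();knobrow(grab_frame('side'))
E
```

```text
t 7.65 tcp XYz 0.069 -0.0296 0.1734 F [ 0.7  0.7 -1. ]
near [323.8, 253.2] [16, 13, 150] ratchet 0.274 err 1.5
```

The wheel is following: ratchet is about 0.28. I'll push 11 mm more, then back off and measure with both cameras.

Call:
apply_moves:
  moves:
    - [[0, 0.001, 0.005, 0, 0, 0, 0], [0, 0.0025, 0.011, 0, 0, 0, 0], [0, 0.0025, 0.011, 0, 0, 0, 0], [0, 0.0025, 0.011, 0, 0, 0, 0]]

```text
time_s: 8.1
position: [0.6219, 0.0872, 0.1719]
tcp_rot: [[-0.974, 0.225, -0.001], [0.225, 0.974, 0.001], [0.001, 0.001, -1.0]]
force: [0.1, -0.5, 0.1]
gripper_width: 0.0
gripper_force: 0.0
```

Call:
apply_moves:
  moves:
    - [[0, -0.009, -0.04, 0, 0, 0, 0], [0, -0.018, -0.08, 0, 0, 0, 0], [0, -0.018, -0.08, 0.04, 0, 0, 0], [0, -0.018, -0.08, 0.08, 0, 0, 0], [0, -0.018, -0.08, 0.12, 0, 0, 0]]

```text
time_s: 8.6
position: [0.6034, 0.0064, 0.2932]
tcp_rot: [[-0.974, 0.227, -0.001], [0.227, 0.974, 0.001], [0.001, 0.001, -1.0]]
force: [0.6, 0.6, -1.1]
gripper_width: -0.0
gripper_force: 0.0
```

```bash
python3 - <<'E'
from h import *
tcp();f=grab_frame('side');knobrow(f);t=grab_frame('top')
m=masks(t)['black'];m[:205]=0;m[265:]=0;m[:,:205]=0;m[:,345:]=0;print(blobs(m,40))
for r in(.3,.4,.5):
  for o in(0,90,-90):
    th=r+np.radians(o-15);print(r,o,proj(t,O+.07*X+[0,0,.125]+.095*(np.sin(th)*Y+np.cos(th)*np.array([0,0,1]))).round(1),end=' ')
E
```

```text
t 8.6 tcp XYz 0.0679 -0.102 0.2932 F [ 0.6  0.6 -1.1]
near [324.1, 252.0] [16, 15, 163] ratchet 0.318 err 1.8
[([239.9, 221.8], [234, 216, 13, 13, 133]), ([273.2, 223.6], [268, 216, 10, 16, 116])]
0.3 0 [278.5 223.4] 0.3 90 [239.9 221.3] 0.3 -90 [329.9 238.4] 0.4 0 [273.7 222.5] 0.4 90 [241.1 222. ] 0.4 -90 [329.5 237.8] 0.5 0 [269.  221.7] 0.5 90 [242.6 222.7] 0.5 -90 [328.6 237.2]
```

```bash
python3 - <<'E'
from h import *
f=grab_frame('side');t=grab_frame('top')
a=cv2.resize(f['frame'][165:275,280:350],(382,600),interpolation=cv2.INTER_CUBIC);b=cv2.resize(t['frame'][200:260,225:345],(418,209),interpolation=cv2.INTER_CUBIC)
c=np.zeros((600,800,3),np.uint8);c[:,:382]=a;c[:209,382:]=b;cv2.imwrite('pics/c6.png',c[:,:,::-1])
for r in(-.08,.3,.34,.38,.42,.46):
    th=r+np.radians(-105);print(r,proj(f,O+.07*X+[0,0,.125]+.095*(np.sin(th)*Y+np.cos(th)*np.array([0,0,1]))).round(1),[proj(f,O+.07*X+[0,0,.125]+.095*(np.sin(th+k)*Y+np.cos(th+k)*np.array([0,0,1]))).round(1).tolist() for k in(np.pi/2,np.pi)])
E
```

```text
-0.08 [322.7 260.6] [[325.6, 208.7], [331.9, 193.0]]
0.3 [322.3 252.5] [[327.6, 197.1], [332.1, 201.7]]
0.34 [322.3 251.4] [[327.8, 196.1], [332.1, 202.8]]
0.38 [322.3 250.2] [[328.0, 195.2], [332.1, 204.0]]
0.42 [322.3 249. ] [[328.2, 194.3], [332.1, 205.1]]
0.46 [322.4 247.7] [[328.4, 193.5], [332.0, 206.4]]
```

View pics/c6.png

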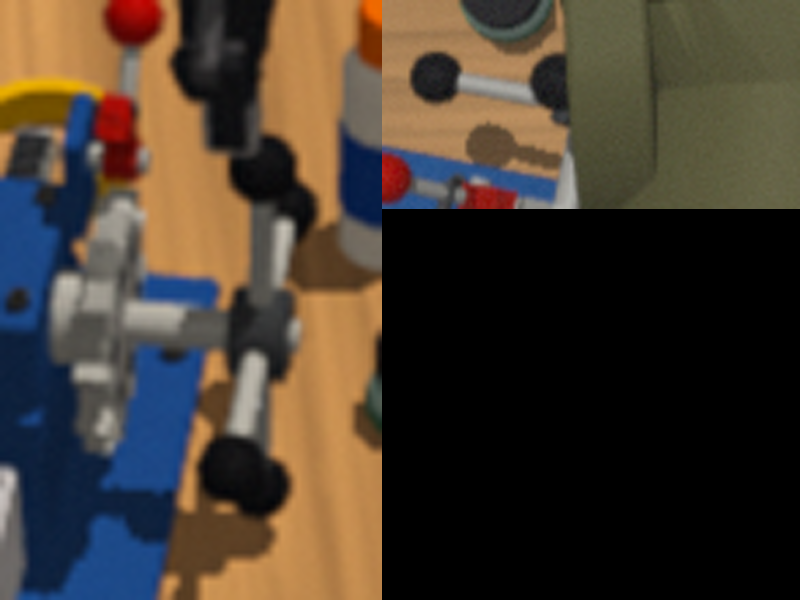

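The side view shows the top knob at about (328.4,195.8), the near knob at (322.9,250.9) and the far knob at (333.5,203.1). All agree with ratchet ≈ 0.355, and the top view gives 0.356. I need about 0.10 rad more, so I'll return and push 10 mm past the previous end point.

Call:
apply_moves:
  moves:
    - [[0, 0, 0, -0.05, 0, 0, 0], [0, 0, 0, -0.09, 0, 0, 0], [0, 0, 0, -0.12, 0, 0, 0], [0, 0.008, 0.035, -0.12, 0, 0, 0], [0, 0.016, 0.07, -0.12, 0, 0, 0]]

```text
time_s: 9.3
position: [0.6174, 0.0764, 0.1685]
tcp_rot: [[-0.974, 0.228, -0.006], [0.228, 0.974, -0.0], [0.006, -0.002, -1.0]]
force: [0.7, -0.5, 0.3]
gripper_width: -0.0002
gripper_force: 0.0
```

Call:
apply_moves:
  moves:
    - [[0, 0.001, 0.006, 0, 0, 0, 0], [0, 0.002, 0.012, 0, 0, 0, 0], [0, 0.003, 0.017, 0, 0, 0, 0], [0, 0.004, 0.02, 0, 0, 0, 0], [0, 0.004, 0.02, 0, 0, 0, 0]]

```text
time_s: 9.8
position: [0.6236, 0.0961, 0.1719]
tcp_rot: [[-0.974, 0.226, -0.001], [0.226, 0.974, -0.0], [0.001, -0.0, -1.0]]
force: [-1.2, -1.1, -0.9]
gripper_width: -0.0005
gripper_force: 0.7
```

Call:
apply_moves:
  moves:
    - [[0, -0.009, -0.04, 0, 0, 0, 0], [0, -0.018, -0.08, 0, 0, 0, 0], [0, -0.018, -0.08, 0.04, 0, 0, 0], [0, -0.018, -0.08, 0.08, 0, 0, 0], [0, -0.018, -0.08, 0.13, 0, 0, 0]]

```text
time_s: 10.3
position: [0.6053, 0.0158, 0.3031]
tcp_rot: [[-0.974, 0.227, -0.001], [0.227, 0.974, 0.001], [0.001, 0.001, -1.0]]
force: [2.1, -0.2, -0.2]
gripper_width: 0.0001
gripper_force: 0.0
```

```bash
python3 - <<'E'
from h import *
tcp();f=grab_frame('side');t=grab_frame('top')
I=f['frame'];m=(I.max(2)<48)
for n,(r0,r1,c0,c1) in dict(top=(180,206,310,345),near=(235,265,305,345)).items():
    print(n)
    for r in range(r0,r1):
        c=np.where(m[r,c0:c1])[0]+c0;print(r,(int(c.min()),int(c.max())) if len(c) else '',end='; ')
k=masks(t)['black'];k[:205]=0;k[265:]=0;k[:,:205]=0;k[:,345:]=0;print(blobs(k,40))
E
```

```text
t 10.3 tcp XYz 0.0677 -0.0924 0.3031 F [ 2.1 -0.2 -0.2]
top
180 (317, 325); 181 (317, 324); 182 (318, 324); 183 (318, 324); 184 (318, 323); 185 (318, 323); 186 (318, 323); 187 (318, 323); 188 (319, 330); 189 (326, 331); 190 (326, 332); 191 (323, 333); 192 (323, 333); 193 (323, 333); 194 (323, 333); 195 (323, 333); 196 (324, 333); 197 (324, 332); 198 (325, 331); 199 (326, 330); 200 ; 201 (331, 333); 202 (331, 335); 203 (331, 336); 204 (331, 336); 205 (331, 336); near
235 ; 236 ; 237 ; 238 ; 239 ; 240 ; 241 ; 242 (320, 323); 243 (319, 326); 244 (318, 327); 245 (318, 327); 246 (317, 328); 247 (317, 327); 248 (317, 327); 249 (317, 327); 250 (317, 327); 251 (318, 327); 252 (318, 329); 253 (319, 330); 254 (321, 331); 255 (321, 331); 256 (321, 331); 257 (322, 331); 258 (322, 331); 259 (322, 330); 260 (323, 329); 261 (325, 327); 262 ; 263 ; 264 ; [([241.1, 222.5], [235, 217, 13, 12, 126])]
```

Near-knob centre row 247.7 and top-knob centre row 193.5 both give ratchet ≈ 0.46, inside the 0.40–0.52 seating window. Now I move over to the +y side of the ball.

Call:
apply_moves:
  moves:
    - [[0, -0.003, 0.049, 0, 0, 0, 0], [0, -0.006, 0.098, 0, 0, 0, 0], [0, -0.009, 0.147, 0, 0, 0, 0], [0, -0.012, 0.196, 0, 0, 0, 0], [0, -0.014, 0.246, 0, 0, 0, 0]]

```text
time_s: 10.9
position: [0.5921, 0.2643, 0.303]
tcp_rot: [[-0.974, 0.227, 0.001], [0.227, 0.974, 0.002], [-0.001, 0.002, -1.0]]
force: [1.0, 0.3, -0.6]
gripper_width: -0.0001
gripper_force: 0.0
```

Call:
apply_moves:
  moves:
    - [[0, 0, 0, 0, 0, 0, 0], [0, 0, 0, -0.04, 0, 0, 0], [0, 0, 0, -0.08, 0, 0, 0], [0, 0, 0, -0.112, 0, 0, 0], [0, 0, 0, -0.112, 0, 0, 0]]

```text
time_s: 11.4
position: [0.5891, 0.2605, 0.1855]
tcp_rot: [[-0.974, 0.227, -0.007], [0.227, 0.974, -0.003], [0.006, -0.004, -1.0]]
force: [-0.1, -1.5, -0.3]
gripper_width: -0.0
gripper_force: 0.0
```

```bash
python3 - <<'E'
from h import *
tcp();f=grab_frame('side');m=masks(f)['red'];m[:150]=0;m[215:]=0;m[:,:280]=0;m[:,330:]=0;print(blobs(m,4))
t=grab_frame('top');k=masks(t)['black'];k[:205]=0;k[265:]=0;k[:,:205]=0;k[:,345:]=0;print(blobs(k,40));knobrow(f)
E
```

```text
t 11.4 tcp XYz -0.002 0.1428 0.1855 F [-0.1 -1.5 -0.3]
[([305.8, 166.7], [303, 163, 6, 7, 31]), ([300.5, 186.5], [298, 183, 6, 8, 44])]
[([241.1, 222.5], [235, 217, 13, 13, 124]), ([271.1, 222.5], [264, 216, 16, 14, 175]), ([328.8, 237.7], [322, 232, 14, 13, 142]), ([296.3, 239.4], [290, 236, 13, 7, 57])]
top [328.0, 193.5] [11, 12, 107] ratchet 0.454 err 0.4
far [328.0, 193.5] [11, 12, 107] ratchet -0.068 err 4.0
near [323.9, 251.3] [15, 20, 194] ratchet 0.342 err 1.6
```

Ratchet is confirmed at about 0.455 from both cameras. Now I push the ball back.

Call:
apply_moves:
  moves:
    - [[0, -0.003, -0.013, 0, 0, 0, 0], [0, -0.006, -0.025, 0, 0, 0, 0], [0, -0.0085, -0.036, 0, 0, 0, 0], [0, -0.011, -0.046, 0, 0, 0, 0], [0, -0.0125, -0.054, 0, 0, 0, 0]]

```text
time_s: 12.0
position: [0.5847, 0.2217, 0.2017]
tcp_rot: [[-0.975, 0.221, 0.015], [0.222, 0.975, 0.03], [-0.008, 0.033, -0.999]]
force: [-7.7, 39.1, 47.9]
gripper_width: -0.0
gripper_force: 26.2
```

Call:
apply_moves:
  moves:
    - [[0, -0.001, -0.006, 0, 0, 0, 0], [0, -0.0025, -0.012, 0, 0, 0, 0], [0, -0.0025, -0.012, 0, 0, 0, 0], [0, -0.0025, -0.012, 0, 0, 0, 0], [0, -0.0025, -0.012, 0, 0, 0, 0]]

```text
time_s: 12.5
position: [0.5766, 0.1955, 0.1899]
tcp_rot: [[-0.974, 0.227, -0.001], [0.227, 0.974, -0.001], [0.001, -0.001, -1.0]]
force: [0.5, 0.2, -0.1]
gripper_width: -0.0002
gripper_force: 0.0
```

```bash
python3 - <<'E'
from h import *
tcp();f=grab_frame('side');m=masks(f)['red'];m[:150]=0;m[215:]=0;m[:,:280]=0;m[:,330:]=0;print(blobs(m,4))
knobrow(f)
E
```

```text
t 12.5 tcp XYz 0.0001 0.0766 0.1899 F [ 0.5  0.2 -0.1]
[([302.1, 179.8], [300, 177, 5, 6, 25]), ([301.7, 196.6], [298, 191, 7, 10, 30])]
top [328.0, 193.5] [11, 12, 107] ratchet 0.454 err 0.4
far [328.0, 193.5] [11, 12, 107] ratchet -0.068 err 4.0
near [323.8, 251.4] [15, 20, 193] ratchet 0.338 err 1.5
```

The ball went over with one brief 60 N peak. It now reads row 179.8 against 182 when seated, so the pawl may be resting on a tooth. I'll retreat and look clearly.

Call:
apply_moves:
  moves:
    - [[0, 0.009, 0.04, 0.0, 0, 0, 0], [0, 0.015, 0.07, 0.02, 0, 0, 0], [0, 0.015, 0.08, 0.06, 0, 0, 0], [0, 0.015, 0.1, 0.1, 0, 0, 0], [0, 0.0, 0.14, 0.12, 0, 0, 0]]

```text
time_s: 13.05
position: [0.5792, 0.3352, 0.3128]
tcp_rot: [[-0.973, 0.23, 0.003], [0.23, 0.973, 0.0], [-0.003, 0.001, -1.0]]
force: [0.8, 0.8, -0.5]
gripper_width: -0.0004
gripper_force: 0.0
```

Call:
apply_moves:
  moves:
    - [[0, -0.02, 0.04, 0, 0, 0, 0], [0, -0.05, 0.08, 0, 0, 0, 0], [0, -0.08, 0.11, 0, 0, 0, 0], [0, -0.08, 0.11, 0, 0, 0, 0]]

```text
time_s: 13.45
position: [0.4933, 0.4498, 0.309]
tcp_rot: [[-0.975, 0.22, -0.003], [0.22, 0.975, -0.0], [0.003, -0.001, -1.0]]
force: [-0.0, 0.1, 0.1]
gripper_width: 0.0003
gripper_force: 0.0
```

```bash
python3 - <<'E'
from h import *
tcp();f=grab_frame('side');t=grab_frame('top')
I=f['frame'];red=(I[...,0].astype(int)>70)&(I[...,1]<40)&(I[...,2]<45);red[:165]=0;red[192:]=0;red[:,:285]=0;red[:,320:]=0;print('side loose',blobs(red))
o=cv2.imread('pics/side0.png')[:,:,::-1];red=(o[...,0].astype(int)>70)&(o[...,1]<40)&(o[...,2]<45);red[:165]=0;red[192:]=0;red[:,:285]=0;red[:,320:]=0;print('side0 loose',blobs(red))
T0=cv2.imread('pics/top0.png')[:,:,::-1]
for g in(t['frame'],T0):
    r=(g[...,0].astype(int)>70)&(g[...,1]<40)&(g[...,2]<45);r[:240]=0;r[275:]=0;r[:,:215]=0;r[:,300:]=0;print('top',blobs(r))
k=masks(t)['black'];k[:205]=0;k[265:]=0;k[:,:205]=0;k[:,345:]=0;print(blobs(k,40));knobrow(f)
for a in(0,.05,.1,.15,.2,.3):
    th=a-np.arctan2(27,59);B=O+(.045+.065*np.sin(th))*Y+[0,0,.185+.065*np.cos(th)];print(a,proj(f,B).round(1),proj(t,B).round(1))
a=cv2.resize(I[165:275,280:350],(382,600),interpolation=cv2.INTER_CUBIC);b=cv2.resize(t['frame'][205:295,215:305],(418,418),interpolation=cv2.INTER_CUBIC)
c=np.zeros((600,800,3),np.uint8);c[:,:382]=a;c[:418,382:]=b;cv2.imwrite('pics/c7.png',c[:,:,::-1])
E
```

```text
t 13.45 tcp XYz -0.1372 0.3064 0.309 F [-0.   0.1  0.1]
side loose [([299.3, 183.3], [294, 178, 11, 11, 87])]
side0 loose [([299.3, 183.2], [294, 178, 11, 11, 88])]
top [([263.4, 258.4], [254, 251, 21, 14, 198]), ([248.9, 256.0], [247, 253, 5, 7, 21])]
top [([263.4, 258.4], [254, 251, 21, 14, 201]), ([248.9, 256.1], [247, 253, 5, 7, 23])]
[([278.3, 227.9], [264, 215, 39, 29, 302]), ([241.1, 222.4], [235, 216, 13, 14, 137]), ([328.8, 237.6], [322, 231, 14, 14, 151])]
top [328.0, 193.5] [11, 12, 107] ratchet 0.454 err 0.4
far [328.0, 193.5] [11, 12, 107] ratchet -0.068 err 4.0
near [323.9, 251.3] [15, 20, 194] ratchet 0.342 err 1.6
0 [299.6 183.2] [262.  257.4]
0.05 [299.7 182. ] [260.3 257. ]
0.1 [299.9 180.8] [258.6 256.7]
0.15 [300.1 179.6] [256.8 256.3]
0.2 [300.3 178.5] [255.1 255.9]
0.3 [300.7 176.5] [251.6 255.2]
```

View pics/c7.png

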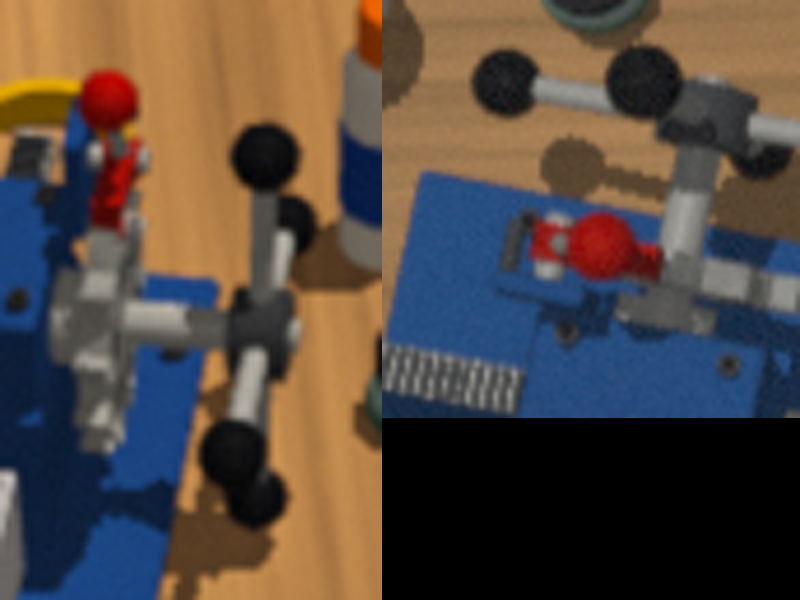

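The picture shows the ball at side (299.3,183.3) and top (263.4,258.4), identical to the seated start pose in both views. The wheel is one notch on at about 0.455, and the arm is clear.

```bash
python3 -c "
from workcell import *
print(sign_off())"
```

```text
the job is handed in; nothing more can be done
None
```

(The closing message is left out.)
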